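Find the loose clamp on the glue-up press and flag it

ROBOT

A 6-joint arm with a two-finger parallel gripper is mounted at the origin on a cart in front of the work surface, level with it; the furniture and walls round the work are solid. World frame = base frame: x ahead of the robot, y to its left, z up, the work surface at z = 0. Lengths are in m, angles in rad, forces in N, time in s.
With the tool pointing down it reaches from about 0.325 to 0.775 m from the base axis. Payload 9.3 kg.
Tool frame: the origin (TCP) lies midway between the tips of the shut fingers; the grasp point (between the pads) lies 19 mm behind it; z points along the fingers, y is the line along which they close (so a half turn about z gives the same grasp; the last joint's range is limited). The gripper opens to 85 mm and grips with 20 to 120 N. Pads are 22 mm wide; open, the fingers measure 114 mm over their backs; the gripper's body (76 mm by 85 mm) begins 54 mm behind the grasp point. The pads swing forward as they close: fully open they stand 13 mm farther back than shut.
Start: joints at [-1.449, 0.259, 0.021, 1.334, 0, 1.418], TCP at [0.149, -0.529, 0.231] pointing down, gripper open.
Joint ranges: [-3.04, 3.04], [-0.91, 1.82], [-1.04, 1.36], [-1.92, 1.95], [-1.52, 1.45], [-3.14, 3.14]. Speed limits (rad/s): [2.22, 2.22, 2.79, 3.14, 3.14, 3.14].

INTERFACE

Orientations are given as a unit quaternion [x, y, z, w].
In Python, from rig import env, cams, order gives the robot as it stands. The module is installed in compiled form; this text tells all that it offers.
- The arm moves only by the tool send_rows, never from a script. Its argument "steps" is a list of rows, each a list of 5 numbers: the shift along the tool's x, y, z scaled (see below), then the turn about the tool's z scaled (see below), then the closure, from 0 (fully open) to 1 (shut). In form: [[dx, dy, dz, turn, hand], ...]. A call has 1 to 12 rows; each row shifts and turns the commanded pose from where the row before left it, along the tool's axes as they then stand; what a row does not reach is not made up. The controller multiplies each number of a shift by 0.6 m and each number of a turn by 60 degrees. A row lasts 1/12 s, in which the tool goes at most 41.7 mm and 7.16 degrees, less where a joint would pass 70% of its speed; a pose out of reach is approached as far as the arm can. A call with a number of a shift or a turn outside -1 to 1 is refused whole. A call with a gripper value outside its range is refused whole. The fingers move at their own pace and stop on an object; "grip_force" is the grip in N (left out, the last holds). Time passes only in rows, so rows that do not move let the fingers close. It gives the time, the measured TCP pose, the force, the opening and the grip force at its end, in the units of the state.
- env.state(): the state, without advancing time (a new reading comes with each control period).
- cams.capture(name): name is "side" or "top" or "wrist"; returns a dict with "color" (400x640x3 uint8, red, green, blue), "z_map" (400x640 float32, m along the optical axis (not along the pixel's ray), 0 where there is no reading), "intrinsics" (3x3 intrinsics, pixels), "R" (3x3) and "t" (3): a world point X has camera coordinates R X + t; the wrist camera has in their place "hand_eye" (4x4, takes a point from camera to tool coordinates, whose origin is the TCP and whose axes are the flange's). Camera axes: x right, y down, z forward; pixel columns grow to the right and rows downward; lengths in m; the calibration is good to about 2 mm. A picture is of the moment at which its call begins: read the wrist's pose just before it.
- order.hand_in(): hands the job in; it is judged then, once.
The state is a dict: "t": time; "q": joint angles; "dq": joint speeds; "effort": joint torques, N m; "ee_pos": TCP position; "eef_rot": TCP orientation; "contact_force": force on the tool from outside, world axes, zero at the start; "wrist_torque": the same for the moment, N m; "grip_width": opening from 0.0 (shut) to 1.0 (fully open); "grasp_force": force on a finger pad.
Only numpy, scipy, OpenCV 4.12 (cv2) and the standard library are available. Lean on these libraries where they do the work, as an engineer would, in place of code of your own. Each camera call takes 0.05 s, during which the arm holds its last target. There are 200 camera calls.

TASK

One of the three clamp handles on the sloped glue-up press has come loose. Try the handles with a moderate twist, without forcing the tight ones, and when one gives way turn it at least 30 degrees from where it stood and leave it so. Then pick up the red rod, which rolls if nudged, and lay it along the row in the tray directly in front of that loose handle as a warning, setting it down rather than dropping it, without disturbing the other things on the tables.

Things in the scene. Friction and masses are not known exactly. Their poses are not given: they have to be found in the camera images.
- press: Glue-up press, fixed to the white table: plywood base 220 x 286 mm, 10 mm thick, with three equal clamp stations side by side, 95 mm apart. Origin on the table surface; x points away from the user's side, y left along the row, z up. Base spans x -150 to +70 mm, y +-143 mm. Two 12 mm light posts stand at y = +-150 mm, x = +30 mm.
- light_bar (a point): Middle of the horizontal aluminium light bar, 22 mm thick and 310 mm long, running along the press's y 265 mm over the table, just above and behind the handles. It blocks a gripper coming straight down on a handle; one tilted along a handle's own axis (25 degrees) passes in front, that axis staying about 85 mm from the bar's middle line.
- handle_1 (a point): Centre of a black T-handle (its place in the row varies): bar 16 mm wide, 66 long, 17 deep, on a 12 mm stem, 26 mm clear of the sloped wooden face. z: its turning axis, out of the face, leaning 25 degrees from vertical to the user's side; y: along the bar to its yellow end; x: across the bar. Starts within 0.3 rad of level along the row; can turn to 1.2 rad from level either way.
- handle_1_end (a point): Middle of the yellow end of the same T-handle, 33 mm from its turning axis. Any one of the three handles can be the loose one, and only one is: it turns with about 0.15 N m and stays where it is left. The tight ones do not budge at all (over 10 N m); a twist of 0.5 N m is ample for the test.
- tray_1 (a point): Centre of the floor of the grey tray of the station of handle_1, 113 mm to the user's side of that handle. x points away from the user, y left along the row, z up; floor 14 mm above the table. Inside 44 mm (x) by 86 mm (y), rims 9 mm high, 6 mm thick across x, 3 mm across y. The slope's foot is 63 mm beyond the centre in x, 26 mm above the floor.
- handle_2 (a point): Centre of a black T-handle (its place in the row varies): bar 16 mm wide, 66 long, 17 deep, on a 12 mm stem, 26 mm clear of the sloped wooden face. z: its turning axis, out of the face, leaning 25 degrees from vertical to the user's side; y: along the bar to its yellow end; x: across the bar. Starts within 0.3 rad of level along the row; can turn to 1.2 rad from level either way.
- handle_2_end (a point): Middle of the yellow end of the same T-handle, 33 mm from its turning axis. Any one of the three handles can be the loose one, and only one is: it turns with about 0.15 N m and stays where it is left. The tight ones do not budge at all (over 10 N m); a twist of 0.5 N m is ample for the test.
- tray_2 (a point): Centre of the floor of the grey tray of the station of handle_2, 113 mm to the user's side of that handle. x points away from the user, y left along the row, z up; floor 14 mm above the table. Inside 44 mm (x) by 86 mm (y), rims 9 mm high, 6 mm thick across x, 3 mm across y. The slope's foot is 63 mm beyond the centre in x, 26 mm above the floor.
- handle_3 (a point): Centre of a black T-handle (its place in the row varies): bar 16 mm wide, 66 long, 17 deep, on a 12 mm stem, 26 mm clear of the sloped wooden face. z: its turning axis, out of the face, leaning 25 degrees from vertical to the user's side; y: along the bar to its yellow end; x: across the bar. Starts within 0.3 rad of level along the row; can turn to 1.2 rad from level either way.
- handle_3_end (a point): Middle of the yellow end of the same T-handle, 33 mm from its turning axis. Any one of the three handles can be the loose one, and only one is: it turns with about 0.15 N m and stays where it is left. The tight ones do not budge at all (over 10 N m); a twist of 0.5 N m is ample for the test.
- tray_3 (a point): Centre of the floor of the grey tray of the station of handle_3, 113 mm to the user's side of that handle. x points away from the user, y left along the row, z up; floor 14 mm above the table. Inside 44 mm (x) by 86 mm (y), rims 9 mm high, 6 mm thick across x, 3 mm across y. The slope's foot is 63 mm beyond the centre in x, 26 mm above the floor.
- red_rod: The loose red warning rod: a round bar, 30 mm in diameter, 74 mm long, 60 g, red with two thin white bands, lying on the yellow table; it rolls if nudged. Origin at its centre; its own x runs along it. It starts 15 mm above the table.
- mug: Bystander: cream plastic mug, 70 x 88 x 62 mm, on the white table. Origin under its centre.
- sanding_block: Bystander: wooden sanding block 60 x 100 x 31 mm on the yellow table. Origin under its centre.
- masking_tape: Bystander: roll of masking tape 105 mm across, 24 mm high, flat on the yellow table. Origin under its centre.
- glue_bottle: Bystander: yellow glue bottle with red tip, 56 mm thick, 214 mm tall, standing on the yellow table. Origin under its centre.
There are look-alikes about, which are no part of the job. What is meant by the red_rod is not brown, and is the larger of those in its own colour.

How it is judged:
On the way, in this order (a step that is already met when the one before it is completed fails the run):
1. the loose handle has been turned at least about 25 degrees (distance of any of handle_1_end, handle_2_end, handle_3_end from where it was at the start of the episode above 0.014 m), for 0.2 s.
2. the red rod is in the tray in front of the turned handle (((distance of handle_1_end from where it was at the start of the episode above 0.014 m and x of red_rod in the frame of tray_1 between -0.012 and 0.012 m and y of red_rod in the frame of tray_1 between -0.012 and 0.012 m and z of red_rod in the frame of tray_1 below 0.02 m and angle between the x axis of red_rod and the y axis of tray_1, either way round below 0.25 rad) or (distance of handle_2_end from where it was at the start of the episode above 0.014 m and x of red_rod in the frame of tray_2 between -0.012 and 0.012 m and y of red_rod in the frame of tray_2 between -0.012 and 0.012 m and z of red_rod in the frame of tray_2 below 0.02 m and angle between the x axis of red_rod and the y axis of tray_2, either way round below 0.25 rad) or (distance of handle_3_end from where it was at the start of the episode above 0.014 m and x of red_rod in the frame of tray_3 between -0.012 and 0.012 m and y of red_rod in the frame of tray_3 between -0.012 and 0.012 m and z of red_rod in the frame of tray_3 below 0.02 m and angle between the x axis of red_rod and the y axis of tray_3, either way round below 0.25 rad))), for 0.2 s.
At the end, for the whole second after the job is handed in: The red rod lies at rest on the floor of the tray of the loose handle's station, along the row (within 0.25 rad), its centre within 12 mm of the tray's centre in x and y and below 20 mm over the tray floor; the yellow end of that handle is at least 14 mm (25 degrees) from where it started (((distance of handle_1_end from where it was at the start of the episode above 0.014 m and x of red_rod in the frame of tray_1 between -0.012 and 0.012 m and y of red_rod in the frame of tray_1 between -0.012 and 0.012 m and z of red_rod in the frame of tray_1 below 0.02 m and angle between the x axis of red_rod and the y axis of tray_1, either way round below 0.25 rad) or (distance of handle_2_end from where it was at the start of the episode above 0.014 m and x of red_rod in the frame of tray_2 between -0.012 and 0.012 m and y of red_rod in the frame of tray_2 between -0.012 and 0.012 m and z of red_rod in the frame of tray_2 below 0.02 m and angle between the x axis of red_rod and the y axis of tray_2, either way round below 0.25 rad) or (distance of handle_3_end from where it was at the start of the episode above 0.014 m and x of red_rod in the frame of tray_3 between -0.012 and 0.012 m and y of red_rod in the frame of tray_3 between -0.012 and 0.012 m and z of red_rod in the frame of tray_3 below 0.02 m and angle between the x axis of red_rod and the y axis of tray_3, either way round below 0.25 rad)) and linear speed of red_rod below 0.02 m/s); the robot touches nothing.
It fails at once if a second handle was turned as well: a tight clamp forced by more than about 15 degrees (distance of each of handle_1_end, handle_2_end from where it was at the start of the episode above 0.009 m or distance of each of handle_1_end, handle_3_end from where it was at the start of the episode above 0.009 m or distance of each of handle_2_end, handle_3_end from where it was at the start of the episode above 0.009 m).
It fails at once if the rod was let fall from more than about 50 mm over its tray (height (world z) of red_rod above 0.085 m and contact force between the fingers and red_rod below 0.05 N).
It fails at once if the rod fell off the tables (height (world z) of red_rod below -0.05 m).
It fails at once if the mug, sanding block, masking tape or glue bottle was moved by more than 30 mm (distance of any of mug, sanding_block, masking_tape, glue_bottle from where it was at the start of the episode above 0.03 m).
It also fails if it takes over 72 s, if anything falls off the work surface, if the arm or the gripper's body presses on something with over 40 N, if the wrist force passes 120 N, or if a joint passes its speed limit or range.

## Working session

There is one attempt and no reset: what is moved stays moved. The work goes in short steps, Python scripts to look and compute and a tool call to move; the robot and the scene stay as the last step left them, time stands still between calls to the robot, and variables do not carry over. Pictures are saved under pics/ and viewed, at most 13 in all, crops included, and the job is handed in when it is done.

Besides the shell and the picture viewer there is one more tool, called by a JSON object that holds its "name" and its "arguments". send_rows: Moves the arm, as the interface text tells. Its arguments: {"type":"object","properties":{"steps":{"type":"array"},"grip_force":{"type":"number"}},"required":["steps"]}

```bash
ls; mkdir -p pics; cat > h.py <<'E'
import numpy as np, cv2
from rig import env, cams, order
from scipy.spatial.transform import Rotation as Ro
def save(n,c): cv2.imwrite(f'pics/{n}.png', c['color'][:,:,::-1])
def cam(name):
    s=env.state(); c=cams.capture(name)
    if 'R' not in c:
        T=np.eye(4); T[:3,:3]=Ro.from_quat(s['eef_rot']).as_matrix(); T[:3,3]=s['ee_pos']
        M=np.linalg.inv(T@c['hand_eye']); c['R'],c['t']=M[:3,:3],M[:3,3]
    c['R']=np.array(c['R']);c['t']=np.array(c['t']).ravel()
    return c
def pts(c):
    K=np.array(c['intrinsics']);z=c['z_map'];v,u=np.mgrid[:z.shape[0],:z.shape[1]]
    P=np.stack([(u-K[0,2])/K[0,0]*z,(v-K[1,2])/K[1,1]*z,z],-1)
    return (P-c['t'])@c['R']
def ray(c,u,v,h):
    K=np.array(c['intrinsics']);d=np.linalg.solve(K,[u,v,1])@c['R'];o=-c['R'].T@c['t']
    return o+d*(h-o[2])/d[2]
E
python3 - <<'E'
from h import *
print({k:np.round(v,3) for k,v in env.state().items()})
for n in ['side','top']:
    c=cam(n); save(n,c); print(n,np.round(-c['R'].T@c['t'],3),np.round(c['R'],2).tolist(), (c['z_map']>0).mean())
E
```

```text
pics
{'t': np.float64(0.0), 'q': array([-1.449,  0.259,  0.021,  1.334, -0.   ,  1.418]), 'dq': array([-0.003,  0.001, -0.   , -0.   , -0.   , -0.001]), 'effort': array([ 1.0000e-03, -5.5564e+01,  3.4453e+01,  1.3000e-02, -0.0000e+00,
       -0.0000e+00]), 'ee_pos': array([ 0.149, -0.529,  0.231]), 'eef_rot': array([ 0.991,  0.137, -0.   , -0.001]), 'contact_force': array([ 0.71 , -0.137, -0.371]), 'wrist_torque': array([ 0.015, -0.01 ,  0.009]), 'grasp_force': np.float64(0.0), 'grip_width': np.float64(1.001)}
side [0.542 0.855 0.905] [[-1.0, -0.07, -0.01], [-0.04, 0.68, -0.73], [0.05, -0.73, -0.68]] 0.99591015625
top [0.462 0.061 1.593] [[-0.01, -1.0, -0.0], [-1.0, 0.01, -0.08], [0.08, 0.0, -1.0]] 0.99625
```

View pics/side.png

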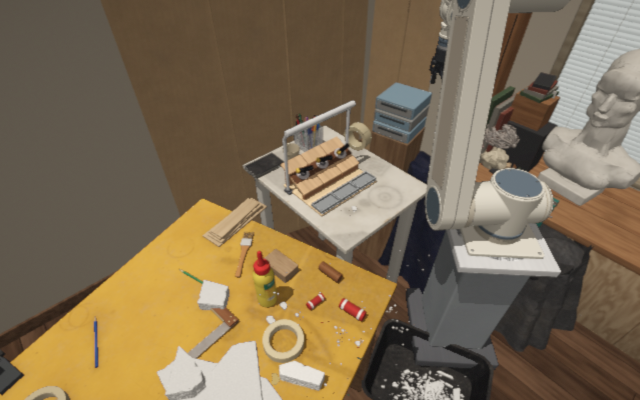

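View pics/top.png

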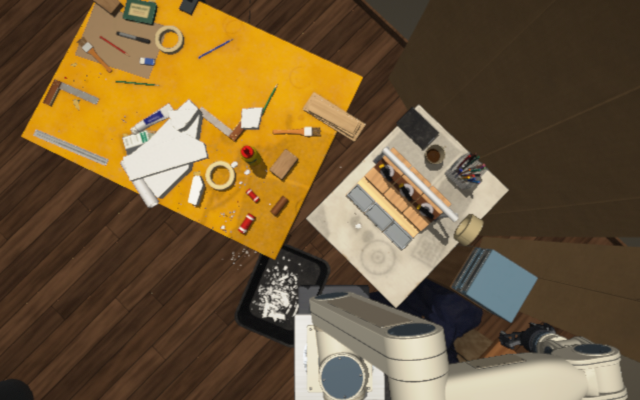

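The side view shows the press at about (325,165) with grey trays in front, the large red rod at (352,309), and a smaller red one at (316,300). In the top view the trays run (357,195)–(410,240), the handles are at about (389,167), (406,188) and (425,210), and the large red rod is at (247,222). Next I measure them.

```bash
python3 - <<'E'
from h import *
c=cam('top');P=pts(c);hsv=cv2.cvtColor(c['color'],cv2.COLOR_RGB2HSV)
def comps(m,box,name,mn=6):
    b=np.zeros(m.shape,np.uint8);x0,y0,x1,y1=box;b[y0:y1,x0:x1]=1
    n,l,st,ce=cv2.connectedComponentsWithStats((m.astype(np.uint8)*b))
    for i in range(1,n):
        if st[i,4]>=mn:
            p=P[l==i]; print(name,st[i].tolist(),np.round(ce[i],1),np.round(np.median(p,0),3),np.round(p[:,2].max(),3)); 
            r=cv2.minAreaRect(np.argwhere(l==i)[:,::-1].astype(np.float32));print('   ',np.round(r[0],1),np.round(r[1],1),round(r[2],1))
H,S,V=hsv[...,0],hsv[...,1],hsv[...,2]
comps(((H<8)|(H>172))&(S>150)&(V>80),(220,180,300,245),'red')
comps((H>22)&(H<35)&(S>130)&(V>100),(360,130,460,240),'yel',1)
comps((H>95)&(H<125)&(S>25)&(S<120)&(V>60)&(V<190),(340,170,430,260),'tray',20)
for uv in [(320,210),(375,215),(400,240),(300,200),(350,130)]: print(uv,np.round(P[uv[1],uv[0]],3))
big=cv2.resize(c['color'][130:270,330:470],None,fx=5,fy=5,interpolation=cv2.INTER_CUBIC)[:600]
c2=cam('side'); b2=cv2.resize(c2['color'][90:230,240:400],(800,600)[:2],interpolation=cv2.INTER_CUBIC) if 0 else cv2.resize(c2['color'][95:215,245:405],(800,600),interpolation=cv2.INTER_CUBIC)
save('topz',{'color':big});save('sidez',{'color':b2})
E
```

```text
red [248, 191, 9, 9, 38] [251.9 194.9] [0.582 0.311 0.019] 0.026
    [252. 195.] [7.1 4.2] 45.0
red [255, 199, 4, 3, 6] [256.5 200. ] [0.564 0.294 0.021] 0.024
    [256.5 200. ] [0.7 3.5] 45.0
red [248, 214, 7, 4, 11] [250.9 215.4] [0.509 0.313 0.028] 0.033
    [251.1 215.3] [6.7 1.3] 26.6
red [241, 218, 11, 11, 73] [246.  223.3] [0.481 0.33  0.027] 0.034
    [245.9 223.4] [ 6.9 10.3] 33.7
red [239, 230, 4, 3, 6] [240.5 231. ] [0.452 0.35  0.03 ] 0.033
    [240.5 231. ] [3.5 0.7] 45.0
(320, 210) [0.527 0.063 0.003]
(375, 215) [ 0.507 -0.138  0.011]
(400, 240) [ 0.415 -0.227  0.008]
(300, 200) [ 0.564  0.137 -0.001]
(350, 130) [ 0.819 -0.049  0.027]
```

View pics/topz.png

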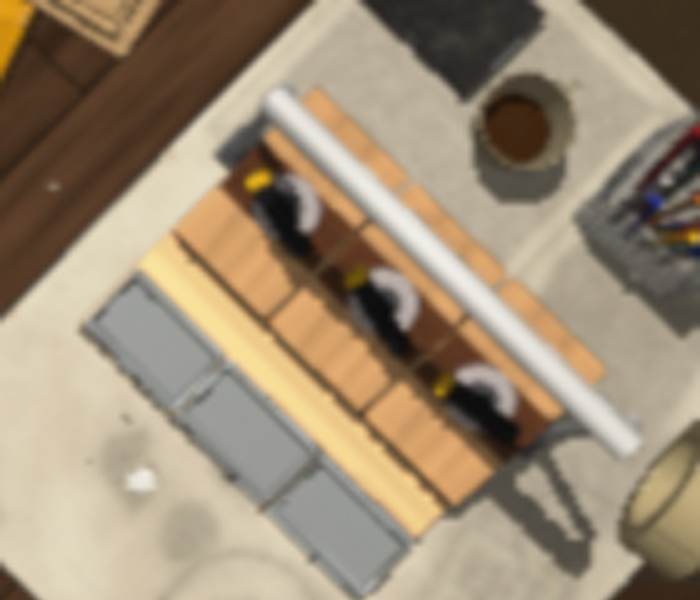

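```bash
python3 - <<'E'
from h import *
c=cam('top');P=pts(c)
o=lambda u,v:(330+u/5-.4,130+v/5-.4)
T=[ray(c,*o(*p),.014) for p in [(152,345),(247,437),(340,530)]]
print('trays',np.round(T,3)); d=T[0]-T[2]; print(np.linalg.norm(d),np.degrees(np.arctan2(d[1],d[0])))
E=[ray(c,*o(*p),.106) for p in [(258,180),(357,277),(443,385)]]
B=[ray(c,*o(*p),.106) for p in [(303,248),(405,347),(510,437)]]
yaw=np.arctan2(d[1],d[0]); ex=np.array([np.sin(yaw),-np.cos(yaw),0])
print('ex',ex); print('handle from trays',np.round([t+.113*ex+[0,0,.0875] for t in T],3)); print('ends',np.round(E,3)); print('far',np.round(B,3))
# handle depth
for p in [(280,220),(380,310),(480,410)]:
    u,v=map(round,o(*p)); print(np.round(P[v-1:v+2,u-1:u+2].reshape(-1,3)[:, :].mean(0),3), np.round(P[v,u],3))
bar=[o(280,105),o(625,440)]; print('bar',[np.round(P[round(v),round(u)],3) for u,v in bar])
s=c=cam('side');save('s2',{'color':cv2.resize(c['color'][95:215,265:385],(600,600),interpolation=cv2.INTER_CUBIC)})
E
```

```text
trays [[ 0.567 -0.083  0.014]
 [ 0.499 -0.152  0.014]
 [ 0.431 -0.218  0.014]]
0.19070031810003302 44.75539309433991
ex [ 0.70408157 -0.71011911  0.        ]
handle from trays [[ 0.646 -0.164  0.102]
 [ 0.579 -0.232  0.102]
 [ 0.511 -0.298  0.102]]
ends [[ 0.675 -0.15   0.106]
 [ 0.607 -0.217  0.106]
 [ 0.532 -0.274  0.106]]
far [[ 0.627 -0.18   0.106]
 [ 0.558 -0.249  0.106]
 [ 0.496 -0.319  0.106]]
[ 0.645 -0.166  0.109] [ 0.645 -0.166  0.106]
[ 0.569 -0.2    0.274] [ 0.582 -0.232  0.112]
[ 0.513 -0.3    0.109] [ 0.513 -0.299  0.112]
bar [array([ 0.696, -0.142,  0.274]), array([ 0.489, -0.349,  0.267])]
```

View pics/s2.png

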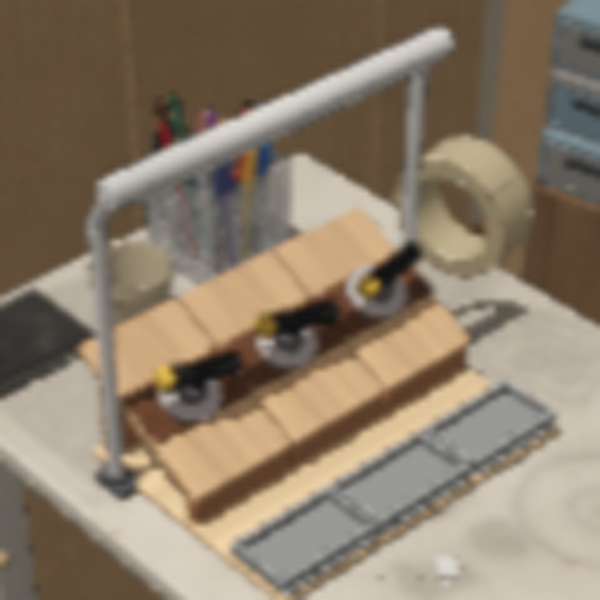

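All positions fit the sizes given: trays 95 mm apart, row direction about 44.8°, handle tops at z ≈ 0.11. The tool can't be tilted through this interface, so I'll test by pushing the near end of each bar with an open finger from the user's side. That stays in front of the light bar.

{"name": "send_rows", "arguments": {"steps": [[0, 0, 0, -0.097, 0], [0, 0, 0, -0.097, 0], [0, 0, 0, -0.097, 0], [0, 0, 0, -0.097, 0], [0, 0, 0, -0.096, 0], [0, 0, 0, 0, 0]], "grip_force": 20}}

```text
t: 0.8
ee_pos: [0.1492, -0.5293, 0.2312]
eef_rot: [0.924, 0.383, 0.0, -0.0]
contact_force: [-0.6, 0.4, -0.0]
grip_width: 1.003
grasp_force: 0.0
```

{"name": "send_rows", "arguments": {"steps": [[0.067, 0, 0, 0, 0], [0.067, 0, 0, 0, 0], [0.067, 0, 0, 0, 0], [0.067, 0, 0, 0, 0], [0.067, 0, 0, 0, 0], [0.067, 0, 0, 0, 0], [0.067, 0, 0, 0, 0], [0.067, 0, 0, 0, 0], [0.067, 0, 0, 0, 0], [0.067, 0, 0, 0, 0], [0.067, 0, 0, 0, 0], [0.06, 0, 0, 0, 0]]}}

```text
t: 1.8
ee_pos: [0.49, -0.1904, 0.2315]
eef_rot: [0.925, 0.379, 0.0, 0.0]
contact_force: [0.2, -1.5, 1.0]
grip_width: 1.0
grasp_force: 0.0
```

```bash
cat >> h.py <<'E'
EX=np.array([.704,-.710,0]);EY=np.array([.710,.704,0])
Hd=np.array([[.646,-.165,.102],[.579,-.232,.102],[.511,-.299,.102]])
def rel(i=1):
    s=env.state();d=np.array(s['ee_pos'])-Hd[i]; R=Ro.from_quat(s['eef_rot']).as_matrix()
    print('rel press xyz',np.round([d@EX,d@EY,s['ee_pos'][2]],4),'ytool deg',round(np.degrees(np.arctan2(R[1,1],R[0,1])),1),'F',np.round(np.array(s['contact_force'])@np.stack([EX,EY,[0,0,1]]).T,2),'M',np.round(s['wrist_torque'],2),'t',s['t'],'q6',s['q'][5],'gw',s['grip_width'])
E
python3 - <<'E'
from h import *
rel(); c=cam('wrist'); print(np.round(cams.capture('wrist')['hand_eye'],3).tolist()); 
s=cam('side'); save('m1',{'color':np.vstack([c['color'][:300],s['color'][0:300]])})
E
```

```text
rel press xyz [-0.0922 -0.0339  0.2315] ytool deg -45.4 F [ 1.22 -0.89  1.05] M [-0.04 -0.01 -0.03] t 1.8 q6 1.8327840858308295 gw 1.0003140093215812
[[0.0, -0.957, -0.289, 0.073], [1.0, 0.0, 0.0, 0.0], [-0.0, -0.289, 0.957, -0.142], [0.0, 0.0, 0.0, 1.0]]
```

View pics/m1.png

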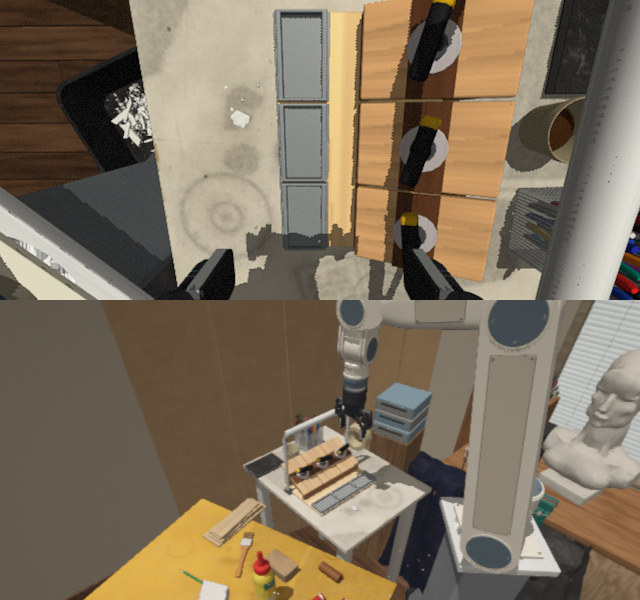

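The wrist view shows the handles at about (432,40), (419,152) and (410,235), with the trays on the left (302,55/143/215). The finger sits clear in front of the light bar on the right. I check the positions by rays.

```bash
python3 - <<'E'
from h import *
c=cam('wrist')
f=lambda p:np.round([(p-Hd[1])@EX,(p-Hd[1])@EY,p[2]],4)
for n,u,v,h in [('H1y',444,4,.112),('H1far',418,76,.104),('H2y',430,122,.112),('H2far',409,184,.104),('H3y',409,219,.108),('t1',301,55,.014),('t2',303,143,.014),('t3',305,216,.014),('bar',610,100,.276)]: print(n,f(ray(c,u,v,h)))
E
```

```text
H1y [0.0055 0.12   0.112 ]
H1far [-0.007   0.0687  0.104 ]
H2y [0.0046 0.0307 0.112 ]
H2far [-0.006  -0.0269  0.104 ]
H3y [-0.0041 -0.0611  0.108 ]
t1 [-0.1126  0.1004  0.014 ]
t2 [-0.1118  0.0025  0.014 ]
t3 [-0.1105 -0.0926  0.014 ]
bar [0.     0.0426 0.276 ]
```

{"name": "send_rows", "arguments": {"steps": [[0.01, 0, 0.05, 0, 0], [0, 0, 0.06, 0, 0], [0, 0, 0.06, 0, 0], [0, 0, 0.06, 0, 0], [0, 0, 0.03, 0, 0], [0, 0, 0, 0, 0]]}}

```text
t: 2.5
ee_pos: [0.4899, -0.1882, 0.0716]
eef_rot: [0.925, 0.379, -0.002, -0.003]
contact_force: [-1.2, 0.2, -0.4]
grip_width: 1.002
grasp_force: 0.0
```

{"name": "send_rows", "arguments": {"steps": [[0, 0.008, 0, 0, 0], [0, 0.008, 0, 0, 0], [0, 0.006, 0, 0, 0], [0, 0, 0, 0, 0]]}}

```text
t: 2.83
ee_pos: [0.5036, -0.1991, 0.0768]
eef_rot: [0.925, 0.381, 0.001, 0.001]
contact_force: [-0.0, -0.0, 0.4]
grip_width: 0.998
grasp_force: 0.0
```

```bash
python3 - <<'E'
from h import *
rel(); c=cam('wrist'); s=cam('side'); save('m2',{'color':np.vstack([c['color'],cv2.resize(s['color'][95:195,235:395],(320,200))]) if 0 else np.hstack([c['color'][:,160:560],cv2.resize(s['color'][95:215,265:385],(400,400),interpolation=cv2.INTER_CUBIC)])})
E
```

```text
rel press xyz [-0.0765 -0.0304  0.0768] ytool deg -45.3 F [ 0.02 -0.04  0.41] M [-0.05  0.01  0.06] t 2.8333 q6 1.8294163635050726 gw 0.9981839272307922
```

View pics/m2.png

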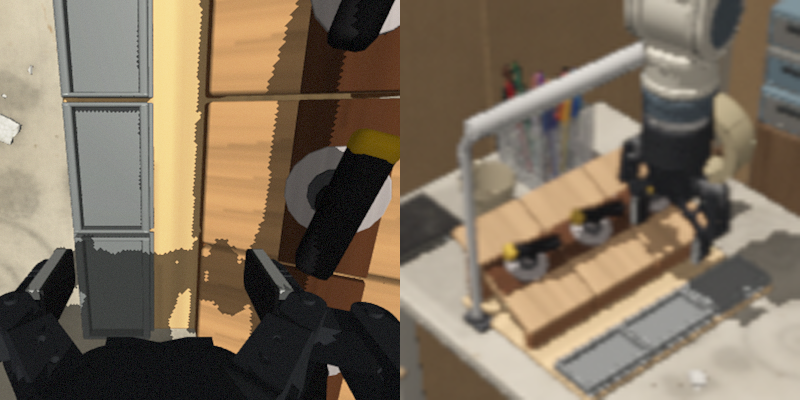

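The wrist view shows the right fingertip at about (270,270), just short of the near end of the middle handle at (315,265). I advance in small steps.

{"name": "send_rows", "arguments": {"steps": [[0.005, 0.005, 0, 0, 0], [0, 0.005, 0, 0, 0], [0, 0, 0, 0, 0]]}}

```text
t: 3.18
ee_pos: [0.5091, -0.1999, 0.0754]
eef_rot: [0.925, 0.381, 0.0, 0.0]
contact_force: [1.6, 1.0, -0.4]
grip_width: 1.0
grasp_force: 0.1
```

{"name": "send_rows", "arguments": {"steps": [[0, 0.005, 0, 0, 0], [0, 0, 0, 0, 0]]}}

```text
t: 3.35
ee_pos: [0.5097, -0.2007, 0.0751]
eef_rot: [0.924, 0.381, -0.001, -0.002]
contact_force: [-5.9, 6.5, 5.0]
grip_width: 1.002
grasp_force: 4.1
```

{"name": "send_rows", "arguments": {"steps": [[0, 0.005, 0, 0, 0], [0, 0, 0, 0, 0]]}}

```text
t: 3.52
ee_pos: [0.51, -0.2012, 0.075]
eef_rot: [0.924, 0.382, -0.001, -0.003]
contact_force: [-13.9, 15.6, 13.5]
grip_width: 1.006
grasp_force: 10.3
```

```bash
python3 - <<'E'
from h import *
rel()
E
```

```text
rel press xyz [-0.0704 -0.0273  0.075 ] ytool deg -45.1 F [-20.87   1.07  13.45] M [2.21 2.08 0.06] t 3.5167 q6 1.8289464590062228 gw 1.005798891884163
```

It held at about 21 N with no movement, and contact came where the bar's front face should be, so the middle handle is tight. I back off and try the left one.

{"name": "send_rows", "arguments": {"steps": [[0, -0.03, 0, 0, 0], [0, -0.02, 0, 0, 0], [0.054, 0, 0, 0, 0], [0.054, 0, 0, 0, 0], [0.054, 0, 0, 0, 0], [0, 0, 0, 0, 0], [0, 0.01, 0, 0, 0], [0, 0.01, 0, 0, 0], [0, 0, 0, 0, 0]]}}

```text
t: 4.27
ee_pos: [0.5696, -0.1243, 0.0752]
eef_rot: [0.925, 0.38, 0.0, 0.0]
contact_force: [0.0, -0.3, 0.7]
grip_width: 1.0
grasp_force: 0.0
```

{"name": "send_rows", "arguments": {"steps": [[0, 0.006, 0, 0, 0], [0, 0.005, 0, 0, 0], [0, 0, 0, 0, 0]]}}

```text
t: 4.52
ee_pos: [0.5739, -0.1286, 0.0753]
eef_rot: [0.925, 0.38, 0.0, 0.0]
contact_force: [-0.3, 0.3, -0.4]
grip_width: 0.998
grasp_force: 0.0
```

{"name": "send_rows", "arguments": {"steps": [[0, 0.005, 0, 0, 0], [0, 0, 0, 0, 0]]}}

```text
t: 4.68
ee_pos: [0.576, -0.1302, 0.0753]
eef_rot: [0.925, 0.381, 0.0, 0.0]
contact_force: [0.2, 0.6, 0.1]
grip_width: 0.996
grasp_force: 0.0
```

```bash
python3 - <<'E'
from h import *
rel(0)
E
```

```text
rel press xyz [-0.074  -0.0252  0.0753] ytool deg -45.2 F [-0.31  0.6   0.07] M [ 0.02  0.01 -0.03] t 4.6833 q6 1.996259159390329 gw 0.9957683222338997
```

{"name": "send_rows", "arguments": {"steps": [[0, 0.005, 0, 0, 0], [0, 0.005, 0, 0, 0], [0, 0, 0, 0, 0]]}}

```text
t: 4.93
ee_pos: [0.5785, -0.1326, 0.0751]
eef_rot: [0.924, 0.381, -0.001, -0.002]
contact_force: [-8.1, 7.8, 6.3]
grip_width: 0.997
grasp_force: 5.7
```

{"name": "send_rows", "arguments": {"steps": [[0, 0.005, 0, 0, 0], [0, 0, 0, 0, 0]]}}

```text
t: 5.1
ee_pos: [0.5787, -0.133, 0.0751]
eef_rot: [0.924, 0.382, -0.002, -0.004]
contact_force: [-17.8, 14.8, 13.2]
grip_width: 1.001
grasp_force: 11.8
```

```bash
python3 - <<'E'
from h import *
rel(0)
E
```

```text
rel press xyz [-0.0701 -0.0252  0.0751] ytool deg -45.1 F [-23.04  -2.24  13.15] M [ 2.32  2.7  -0.09] t 5.1 q6 1.9900323939758866 gw 1.0008778208120268
```

The left one is tight as well. On to the right handle, pushing its yellow end.

{"name": "send_rows", "arguments": {"steps": [[0, -0.03, 0, 0, 0], [0, -0.02, 0, 0, 0], [-0.057, 0, 0, 0, 0], [-0.057, 0, 0, 0, 0], [-0.057, 0, 0, 0, 0], [-0.056, 0, 0, 0, 0], [0, 0.01, 0, 0, 0], [0, 0.01, 0, 0, 0], [0, 0.01, 0, 0, 0], [0, 0, 0, 0, 0]]}}

```text
t: 5.93
ee_pos: [0.4787, -0.2239, 0.0754]
eef_rot: [0.925, 0.381, 0.0, 0.001]
contact_force: [0.1, -0.3, 0.1]
grip_width: 1.0
grasp_force: 0.0
```

{"name": "send_rows", "arguments": {"steps": [[0, 0.01, 0, 0, 0], [0, 0.005, 0, 0, 0], [0, 0, 0, 0, 0]]}}

```text
t: 6.18
ee_pos: [0.4841, -0.2294, 0.075]
eef_rot: [0.924, 0.382, -0.0, -0.0]
contact_force: [-0.3, 1.2, -0.1]
grip_width: 1.003
grasp_force: 0.2
```

{"name": "send_rows", "arguments": {"steps": [[0, 0.005, 0, 0, 0], [0, 0, 0, 0, 0]]}}

```text
t: 6.35
ee_pos: [0.4853, -0.2307, 0.0751]
eef_rot: [0.924, 0.382, -0.0, -0.001]
contact_force: [-2.6, 5.8, 3.0]
grip_width: 1.003
grasp_force: 2.7
```

```bash
python3 - <<'E'
from h import *
rel(2)
E
```

```text
rel press xyz [-0.0666  0.0299  0.0751] ytool deg -45.1 F [-5.9   2.22  2.99] M [0.96 0.23 0.17] t 6.35 q6 1.7581332475215594 gw 1.0033341809102072
```

{"name": "send_rows", "arguments": {"steps": [[0, 0.005, 0, 0, 0], [0, 0, 0, 0, 0]]}}

```text
t: 6.52
ee_pos: [0.4872, -0.2323, 0.0753]
eef_rot: [0.924, 0.382, 0.0, -0.002]
contact_force: [-3.4, 9.0, 5.1]
grip_width: 1.001
grasp_force: 4.4
```

{"name": "send_rows", "arguments": {"steps": [[0, 0.005, 0, 0, 0], [0, 0, 0, 0, 0]]}}

```text
t: 6.68
ee_pos: [0.4892, -0.2341, 0.0753]
eef_rot: [0.924, 0.382, -0.0, -0.002]
contact_force: [-4.1, 10.3, 7.4]
grip_width: 0.998
grasp_force: 5.4
```

```bash
python3 - <<'E'
from h import *
rel(2)
E
```

```text
rel press xyz [-0.0614  0.0302  0.0753] ytool deg -45.1 F [-10.26   4.34   7.38] M [1.52 0.52 0.16] t 6.6833 q6 1.7559748713986272 gw 0.997631228871793
```

The right handle gives way. I keep pushing, watching the force.

{"name": "send_rows", "arguments": {"steps": [[0, 0.006, 0, 0, 0], [0, 0.006, 0, 0, 0], [0, 0, 0, 0, 0]]}}

```text
t: 6.93
ee_pos: [0.4946, -0.2393, 0.0755]
eef_rot: [0.924, 0.382, 0.0, -0.002]
contact_force: [-3.4, 10.8, 7.3]
grip_width: 1.001
grasp_force: 5.4
```

{"name": "send_rows", "arguments": {"steps": [[0, 0.006, 0, 0, 0], [0, 0.006, 0, 0, 0], [0, 0, 0, 0, 0]]}}

```text
t: 7.18
ee_pos: [0.4997, -0.245, 0.0754]
eef_rot: [0.924, 0.382, 0.0, -0.001]
contact_force: [-3.2, 7.1, 5.2]
grip_width: 0.998
grasp_force: 3.6
```

```bash
python3 - <<'E'
from h import *
rel(2); c=cam('wrist'); s=cam('side'); save('m3',{'color':np.hstack([c['color'][:,160:560],cv2.resize(s['color'][95:215,265:385],(400,400),interpolation=cv2.INTER_CUBIC)])})
E
```

```text
rel press xyz [-0.0463  0.0301  0.0754] ytool deg -45.1 F [-7.31  2.76  5.16] M [1.02 0.19 0.15] t 7.1833 q6 1.7512327301085568 gw 0.997673512488583
```

View pics/m3.png

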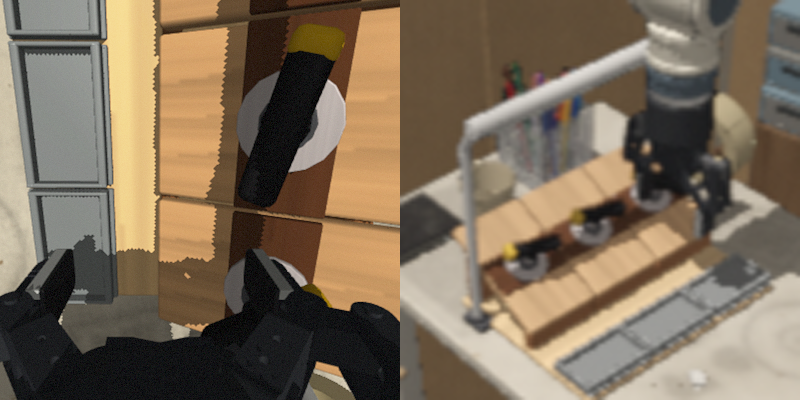

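The middle and left handles stand as before. The right handle's yellow end, at (315,295), has swung to the far side of the finger. I back off, lift and measure its angle.

{"name": "send_rows", "arguments": {"steps": [[0, 0.006, 0, 0, 0], [0, 0, 0, 0, 0], [0, -0.04, 0, 0, 0], [0, -0.04, 0, 0, 0], [0, 0, -0.06, 0, 0], [-0.03, 0, -0.06, 0, 0], [-0.06, 0, -0.06, 0, 0], [-0.06, 0, -0.06, 0, 0], [-0.05, 0, 0, 0, 0], [0, 0, 0, 0, 0]]}}

```text
t: 8.12
ee_pos: [0.391, -0.2933, 0.2082]
eef_rot: [0.925, 0.38, 0.0, 0.002]
contact_force: [0.6, -0.9, -0.5]
grip_width: 0.998
grasp_force: 0.0
```

```bash
python3 - <<'E'
from h import *
rel(2); c=cam('wrist');P=pts(c)
hsv=cv2.cvtColor(c['color'],cv2.COLOR_RGB2HSV);H,S,V=[hsv[...,i] for i in range(3)]
m=((H>20)&(H<32)&(S>190)&(V>70)).astype(np.uint8)
n,l,st,ce=cv2.connectedComponentsWithStats(m)
for i in range(1,n):
    if st[i,4]>25:
        p=np.median(P[l==i],0); print(st[i].tolist(),[np.round([(p-h)@EX,(p-h)@EY,p[2]],4) for h in Hd[[0,1,2]]])
save('m4',c)
E
```

```text
rel press xyz [-0.0885 -0.0812  0.2082] ytool deg -45.4 F [ 1.04 -0.22 -0.49] M [-0.01 -0.05 -0.01] t 8.1167 q6 1.547822871680442 gw 0.99788187020259
[455, 63, 20, 24, 295] [array([ 0.0205, -0.172 ,  0.1185]), array([ 0.0201, -0.0772,  0.1185]), array([0.0204, 0.0182, 0.1185])]
```

View pics/m4.png

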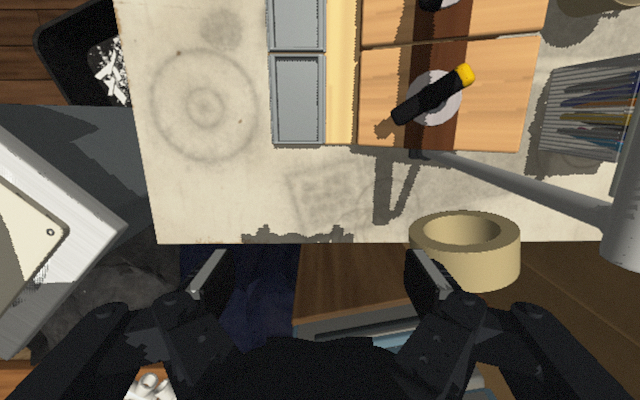

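The right handle's yellow end moved from about (-3,+31) mm to (+20,+18) mm from its axis, roughly 26 mm, so step 1 is met. The right tray is centred at about pixel (299,99). Now I fix the tray centre and plan the way to the rod.

```bash
python3 - <<'E'
from h import *
c=cam('wrist'); s=env.state(); print(np.round(s['q'],3),s['ee_pos'])
for u,v in [(272,99),(326,99),(299,53),(299,145),(299,99)]:
    p=ray(c,u,v,.023); print(np.round(p,4),np.round([(p-Hd[2])@EX,(p-Hd[2])@EY],4))
# rod from top: red mask incl white bands
t=cam('top'); hsv=cv2.cvtColor(t['color'],cv2.COLOR_RGB2HSV);H,S,V=[hsv[...,i] for i in range(3)]
m=((H<8)|(H>172))&(S>150)&(V>80); P=pts(t)
q=np.argwhere(m); q=q[(q[:,1]>235)&(q[:,1]<258)&(q[:,0]>211)&(q[:,0]<236)][:,::-1].astype(np.float32)
r=cv2.minAreaRect(q);print(r); b=cv2.boxPoints(r)
print(np.round(ray(t,*r[0],.025),4)); w=[ray(t,*k,.025) for k in b]; print(np.round(w,3))
for n,(x0,y0,x1,y1) in dict(block=(270,148,300,182),tape=(203,160,237,190),bottle=(240,145,270,180)).items():
    pp=P[y0:y1,x0:x1].reshape(-1,3);pp=pp[pp[:,2]>.015]; print(n,np.round(pp.min(0),2),np.round(pp.max(0),2))
E
```

```text
[-0.81   0.162 -0.168  1.239  0.     1.552] [ 0.39230453 -0.29079896  0.20642067]
[ 0.4182 -0.196   0.023 ] [-0.1385  0.0066]
[ 0.4586 -0.2369  0.023 ] [-0.0809  0.0065]
[ 0.4707 -0.1859  0.023 ] [-0.1087  0.051 ]
[ 0.4032 -0.2498  0.023 ] [-0.1108 -0.0419]
[ 0.4384 -0.2165  0.023 ] [-0.1097  0.0066]
((246.08233642578125, 223.37059020996094), (6.825988292694092, 20.017786026000977), 32.47119140625)
[0.4793 0.3305 0.025 ]
[[0.456 0.36  0.025]
 [0.516 0.322 0.025]
 [0.503 0.301 0.025]
 [0.442 0.339 0.025]]
block [0.46 0.06 0.02] [0.75 0.24 1.59]
tape [0.46 0.06 0.02] [0.71 0.49 1.59]
bottle [0.46 0.06 0.02] [0.74 0.34 1.59]
```

{"name": "send_rows", "arguments": {"steps": [[0.048, -0.045, -0.02, 0, 0], [0.048, -0.045, -0.02, 0, 0], [0.048, -0.045, 0, 0, 0], [0.048, -0.045, 0, 0, 0], [0.048, -0.045, 0, 0, 0], [0.048, -0.045, 0, 0, 0], [0.048, -0.045, 0, 0, 0], [0.048, -0.045, 0, 0, 0], [0.048, -0.045, 0, 0, 0], [0.048, -0.045, 0, 0, 0], [0.048, -0.045, 0, 0, 0], [0.048, -0.045, 0, 0, 0]]}}

```text
t: 9.27
ee_pos: [0.4087, 0.1864, 0.2298]
eef_rot: [0.924, 0.382, -0.0, -0.0]
contact_force: [0.5, -1.3, -0.2]
grip_width: 0.998
grasp_force: 0.0
```

{"name": "send_rows", "arguments": {"steps": [[0.047, -0.045, 0, 0, 0], [0.047, -0.045, 0, 0, 0], [0, 0, 0, 0, 0], [0, 0, 0, 0, 0]]}}

```text
t: 9.6
ee_pos: [0.4106, 0.264, 0.2291]
eef_rot: [0.924, 0.384, -0.001, -0.0]
contact_force: [0.3, -0.2, -0.6]
grip_width: 0.997
grasp_force: 0.0
```

```bash
python3 - <<'E'
from h import *
s=env.state();print(np.round(s['q'],3),s['ee_pos'],s['t'])
c=cam('wrist');P=pts(c);save('m5',c)
hsv=cv2.cvtColor(c['color'],cv2.COLOR_RGB2HSV);H,S,V=[hsv[...,i] for i in range(3)]
m=(((H<8)|(H>172))&(S>150)&(V>50)).astype(np.uint8)
m=cv2.morphologyEx(m,cv2.MORPH_CLOSE,np.ones((13,13)))
n,l,st,ce=cv2.connectedComponentsWithStats(m)
for i in range(1,n):
    if st[i,4]>200:
        p=P[l==i]; q=p[p[:,2]>.012][:,:2]; r=cv2.minAreaRect((q*1000).astype(np.float32)); b=cv2.boxPoints(r)
        print(st[i].tolist(),'med',np.round(np.median(p,0),4),'rect',np.round(r[0],1),np.round(r[1],1),round(r[2],1),'zmax',np.round(np.percentile(p[:,2],98),4))
        k=cv2.minAreaRect(np.argwhere(l==i)[:,::-1].astype(np.float32)); print('ray',np.round(ray(c,*k[0],.018),4),k)
E
```

```text
[ 0.399  0.155 -0.119  1.299  0.     2.753] [0.41058391 0.26399186 0.22909077] 9.6
[387, 0, 24, 63, 1163] med [0.5817 0.314  0.0194] rect [536.4 304.5] [142.9  45.1] 8.9 zmax 0.0221
ray [0.5822 0.3142 0.018 ] ((398.5533142089844, 30.91393280029297), (19.19357681274414, 63.465553283691406), 5.19442892074585)
[287, 70, 66, 40, 1673] med [0.4795 0.3318 0.0274] rect [477.  328.5] [37.4 72.7] 57.5 zmax 0.0305
ray [0.4799 0.3323 0.018 ] ((319.9452819824219, 89.37017822265625), (26.26576805114746, 65.78022766113281), 76.60750579833984)
```

View pics/m5.png

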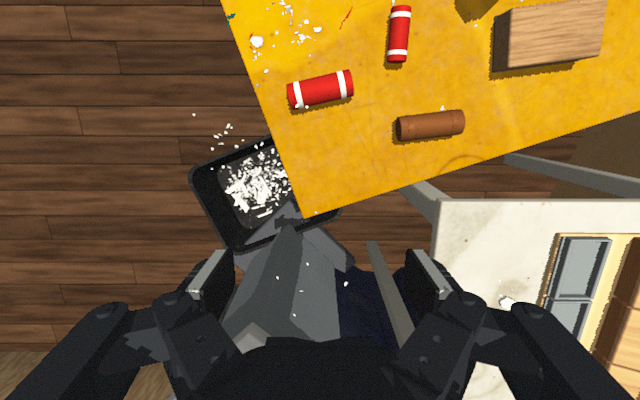

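The wrist view shows the large red rod at (320,89), the smaller red one at (398,31) and the brown one at (430,125). The rod centre is (0.479, 0.331) with its axis at −32.5°, which agrees with the top view. I go above it and turn to close across it.

{"name": "send_rows", "arguments": {"steps": [[0.053, 0.001, 0, 0, 0], [0.053, 0.001, 0, 0, 0], [0.053, 0.001, 0, 0, 0], [0, 0, 0, -0.114, 0], [0, 0, 0, -0.114, 0], [0, 0, 0, -0.114, 0], [0, 0, 0, -0.114, 0], [0, 0, 0, -0.114, 0], [0, 0, 0, -0.114, 0], [0, 0, 0, -0.114, 0], [0, 0, 0, -0.114, 0], [0, 0, 0, -0.114, 0]]}}

```text
t: 10.65
ee_pos: [0.4809, 0.3258, 0.2301]
eef_rot: [0.598, 0.802, -0.0, -0.0]
contact_force: [0.3, 1.1, 0.1]
grip_width: 0.998
grasp_force: 0.0
```

{"name": "send_rows", "arguments": {"steps": [[0, 0, 0, -0.114, 0], [0, 0, 0, -0.114, 0], [0, 0, 0, -0.114, 0], [0, 0, 0, -0.114, 0], [0, 0, 0, -0.114, 0], [0, 0, 0, -0.112, 0], [0, 0, 0.06, 0, 0], [0, 0, 0.06, 0, 0], [0, 0, 0, 0, 0], [0, 0, 0, 0, 0]]}}

```text
t: 11.48
ee_pos: [0.48, 0.3257, 0.1575]
eef_rot: [0.282, 0.959, -0.001, -0.001]
contact_force: [0.6, -0.3, 1.1]
grip_width: 0.999
grasp_force: 0.0
```

```bash
cat >> h.py <<'E'
def to(p,yaw=None):
    s=env.state();R=Ro.from_quat(s['eef_rot']).as_matrix();d=R.T@(np.array(p)-s['ee_pos']);y=np.degrees(np.arctan2(R[1,1],R[0,1]))
    print('pos',np.round(s['ee_pos'],4),'yaw',round(y,1),'scaled dxyz',np.round(d/.6,4),'turn',None if yaw is None else np.round(-(yaw-y)/60,4),'q6',s['q'][5],'t',s['t'],'gw',s['grip_width'])
E
python3 - <<'E'
from h import *
to([.479,.331,.009],57.5)
c=cam('wrist')
hsv=cv2.cvtColor(c['color'],cv2.COLOR_RGB2HSV);H,S,V=[hsv[...,i] for i in range(3)]
m=((H<8)|(H>172))&(S>150)&(V>50); m[:,:]&=True
P=pts(c)[m]; P=P[(abs(P[:,2]-.02)<.02)]
q=P[np.linalg.norm(P[:,:2]-[.479,.331],axis=1)<.05]; print(len(q)); print(np.round(np.median(q,0),4)); 
if len(q)>50: print(cv2.minAreaRect((q[:,:2]*1000).astype(np.float32)))
E
```

```text
pos [0.48   0.3257 0.1575] yaw 57.2 scaled dxyz [0.0057 0.0073 0.2474] turn -0.0052 q6 1.0244097910237315 t 11.4833 gw 0.9993966039482374
1661
[0.477  0.334  0.0272]
((479.2185363769531, 332.4400634765625), (27.578765869140625, 73.0112533569336), 58.31987762451172)
```

{"name": "send_rows", "arguments": {"steps": [[0.006, 0.008, 0.05, -0.008, 0], [0, 0, 0.06, 0, 0], [0, 0, 0.06, 0, 0], [0, 0, 0.03, 0, 0], [0, 0, 0.02, 0, 0], [0, 0, 0.016, 0, 0], [0, 0, 0, 0, 0], [0, 0, 0, 0, 0]]}}

```text
t: 12.2
ee_pos: [0.4813, 0.3335, 0.018]
eef_rot: [0.278, 0.961, 0.001, 0.001]
contact_force: [-0.1, -0.4, 0.1]
grip_width: 0.997
grasp_force: 0.0
```

```bash
python3 - <<'E'
from h import *
to([.479,.3318,.009],57.8)
E
```

```text
pos [0.4813 0.3335 0.018 ] yaw 57.7 scaled dxyz [ 0.0018 -0.0045  0.0151] turn -0.0011 q6 1.0258289473056463 t 12.2 gw 0.9974471086290879
```

{"name": "send_rows", "arguments": {"steps": [[0.002, -0.004, 0.015, 0, 0], [0, 0, 0, 0, 0], [0, 0, 0, 0, 0.3], [0, 0, 0, 0, 0.5], [0, 0, 0, 0, 0.6], [0, 0, 0, 0, 1], [0, 0, 0, 0, 1], [0, 0, 0, 0, 1], [0, 0, 0, 0, 1], [0, 0, 0, 0, 1]], "grip_force": 30}}

```text
t: 13.03
ee_pos: [0.4782, 0.3319, 0.0079]
eef_rot: [0.278, 0.961, 0.0, 0.0]
contact_force: [-1.8, -0.6, 4.3]
grip_width: 0.341
grasp_force: 29.6
```

{"name": "send_rows", "arguments": {"steps": [[0, 0, 0, 0, 1], [0, 0, 0, 0, 1], [0, 0, -0.02, 0, 1], [0, 0, -0.03, 0, 1], [0, 0, 0, 0, 1]]}}

```text
t: 13.45
ee_pos: [0.4792, 0.3324, 0.0399]
eef_rot: [0.278, 0.961, 0.001, 0.001]
contact_force: [0.9, 0.1, 0.5]
grip_width: 0.338
grasp_force: 29.8
```

```bash
python3 - <<'E'
from h import *
to([.479,.3318,.009],57.8)
c=cam('wrist')
hsv=cv2.cvtColor(c['color'],cv2.COLOR_RGB2HSV);H,S,V=[hsv[...,i] for i in range(3)]
m=((H<8)|(H>172))&(S>150)&(V>50)
P=pts(c); q=P[m]; s=env.state(); q=q[np.linalg.norm(q[:,:2]-np.array(s['ee_pos'])[:2],axis=1)<.06]
R=Ro.from_quat(s['eef_rot']).as_matrix(); k=(q-s['ee_pos'])@R
print(len(q),np.round(k.min(0),4),np.round(k.max(0),4),np.round(q[:,2].max(),4)); save('m6',c)
E
```

```text
pos [0.4792 0.3324 0.0399] yaw 57.7 scaled dxyz [-0.0002 -0.0011  0.0516] turn -0.0008 q6 1.0254923825707447 t 13.45 gw 0.33782060946952897
6694 [-0.0381 -0.0262 -0.089 ] [0.0362 0.0366 0.0384] 0.1277
```

View pics/m6.png

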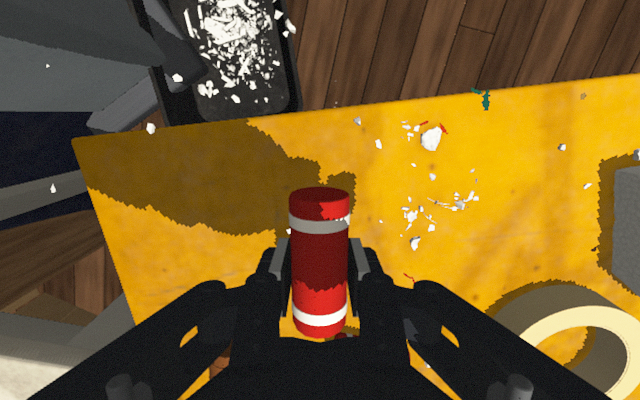

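The rod is held squarely: it sits centred between the pads at (320,262) and along the tool x axis, width about 29 mm. I lift, turn back to the row direction and carry it over the right tray.

{"name": "send_rows", "arguments": {"steps": [[0, 0, -0.05, 0, 1], [0, 0, -0.05, 0, 1], [0, 0, -0.05, 0.114, 1], [0, 0, -0.05, 0.114, 1], [0, 0, 0, 0.114, 1], [0, 0, 0, 0.114, 1], [0, 0, 0, 0.114, 1], [0, 0, 0, 0.114, 1], [0, 0, 0, 0.114, 1], [0, 0, 0, 0.114, 1], [0, 0, 0, 0.114, 1], [0, 0, 0, 0.114, 1]]}}

```text
t: 14.5
ee_pos: [0.4778, 0.3316, 0.1563]
eef_rot: [0.772, 0.636, -0.001, -0.0]
contact_force: [-0.5, 0.6, -0.4]
grip_width: 0.337
grasp_force: 29.9
```

{"name": "send_rows", "arguments": {"steps": [[0, 0, 0, 0.114, 1], [0, 0, 0, 0.114, 1], [0, 0, 0, 0.114, 1], [0, 0, 0, 0.114, 1], [0, 0, 0, 0.12, 1], [0, 0, 0, 0, 1], [0, 0, 0, 0, 1]]}}

```text
t: 15.08
ee_pos: [0.4778, 0.3317, 0.1567]
eef_rot: [0.924, 0.383, -0.001, 0.0]
contact_force: [0.1, 0.4, -0.4]
grip_width: 0.34
grasp_force: 29.9
```

```bash
python3 - <<'E'
from h import *
to([.435,-.217,.16],-45.25)
E
```

```text
pos [0.4778 0.3317 0.1567] yaw -45.0 scaled dxyz [-0.6975  0.5956 -0.005 ] turn 0.0049 q6 2.817919484493827 t 15.0833 gw 0.3398998866281119
```

{"name": "send_rows", "arguments": {"steps": [[-0.05, 0.0425, 0, 0, 1], [-0.05, 0.0425, 0, 0, 1], [-0.05, 0.0425, 0, 0, 1], [-0.05, 0.0425, 0, 0, 1], [-0.05, 0.0425, 0, 0, 1], [-0.05, 0.0425, 0, 0, 1], [-0.05, 0.0425, 0, 0, 1], [-0.05, 0.0425, 0, 0, 1], [-0.05, 0.0425, 0, 0, 1], [-0.05, 0.0425, 0, 0, 1], [-0.05, 0.0425, 0, 0, 1], [-0.05, 0.0425, 0, 0, 1]]}}

```text
t: 16.08
ee_pos: [0.4377, -0.1409, 0.1575]
eef_rot: [0.924, 0.383, 0.0, 0.0]
contact_force: [2.1, 0.0, -1.0]
grip_width: 0.336
grasp_force: 29.9
```

{"name": "send_rows", "arguments": {"steps": [[-0.05, 0.0425, 0, 0.005, 1], [-0.047, 0.042, 0, 0, 1], [0, 0, 0.05, 0, 1], [0, 0, 0.05, 0, 1], [0, 0, 0, 0, 1], [0, 0, 0, 0, 1]]}}

```text
t: 16.58
ee_pos: [0.4317, -0.2155, 0.0968]
eef_rot: [0.925, 0.38, -0.001, -0.001]
contact_force: [0.2, -0.1, -0.2]
grip_width: 0.34
grasp_force: 29.9
```

```bash
python3 - <<'E'
from h import *
to([.435,-.217,.0235],-45.25)
c=cam('wrist'); s=env.state(); save('m7',c)
E
```

```text
pos [ 0.4317 -0.2155  0.0968] yaw -45.3 scaled dxyz [0.0022 0.006  0.1222] turn -0.0014 q6 1.7248740966017035 t 16.5833 gw 0.33982118602929084
```

View pics/m7.png

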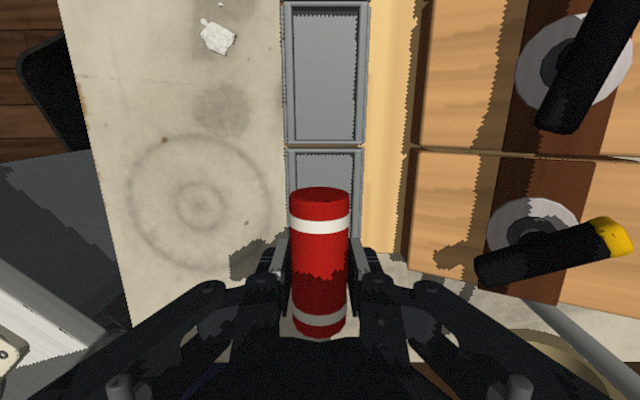

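The rod hangs over the right tray, and that tray's left edge in the row shows at v≈148 between u 287 and 363. I check the centre from those edges.

```bash
python3 - <<'E'
from h import *
c=cam('wrist')
a=ray(c,287,160,.023);b=ray(c,363,160,.023);g=ray(c,325,147,.021)
print(np.linalg.norm(a-b)); f=lambda p:(round((p-Hd[2])@EX,4),round((p-Hd[2])@EY,4)); print(f(a),f(b),f(g))
x=(f(a)[0]+f(b)[0])/2; y=f(g)[1]-.0475; t=Hd[2]+x*EX+y*EY; print('tray',np.round(t,4),x,y)
to([t[0],t[1],.0235],-45.25)
E
```

```text
0.057257873437184734
(np.float64(-0.1382), np.float64(0.0412)) (np.float64(-0.081), np.float64(0.0412)) (np.float64(-0.1096), np.float64(0.0507))
tray [ 0.4361 -0.2189  0.102 ] -0.1096 0.0032000000000000015
pos [ 0.4333 -0.216   0.0989] yaw -45.3 scaled dxyz [-0.      0.0066  0.1257] turn -0.0015 q6 1.7260646212854518 t 16.6833 gw 0.3433878242261128
```

{"name": "send_rows", "arguments": {"steps": [[0.001, 0.007, 0.04, 0, 1], [0, 0, 0.04, 0, 1], [0, 0, 0.025, 0, 1], [0, 0, 0, 0, 1], [0, 0, 0, 0, 1]]}}

```text
t: 17.1
ee_pos: [0.4367, -0.2185, 0.0358]
eef_rot: [0.925, 0.38, 0.0, 0.0]
contact_force: [0.3, -0.1, -0.7]
grip_width: 0.333
grasp_force: 29.9
```

```bash
python3 - <<'E'
from h import *
to([.4361,-.2189,.0225],-45.25)
E
```

```text
pos [ 0.4367 -0.2185  0.0358] yaw -45.4 scaled dxyz [-0.0012 -0.0002  0.0221] turn -0.0022 q6 1.7268641692044053 t 17.1 gw 0.3334401619130835
```

{"name": "send_rows", "arguments": {"steps": [[0, 0, 0.009, 0, 1], [0, 0, 0.007, 0, 1], [0, 0, 0, 0, 1], [0, 0, 0, 0, 1]]}}

```text
t: 17.43
ee_pos: [0.4362, -0.2187, 0.0254]
eef_rot: [0.925, 0.379, 0.0, 0.0]
contact_force: [0.1, 0.3, -0.0]
grip_width: 0.338
grasp_force: 29.9
```

{"name": "send_rows", "arguments": {"steps": [[0, 0, 0.004, 0, 1], [0, 0, 0, 0, 1], [0, 0, 0, 0, 1]]}}

```text
t: 17.68
ee_pos: [0.4362, -0.2188, 0.0228]
eef_rot: [0.925, 0.379, 0.0, 0.0]
contact_force: [1.1, -0.7, -0.0]
grip_width: 0.339
grasp_force: 30.2
```

{"name": "send_rows", "arguments": {"steps": [[0, 0, 0.0025, 0, 1], [0, 0, 0, 0, 1], [0, 0, 0, 0, 1]]}}

```text
t: 17.93
ee_pos: [0.4364, -0.2189, 0.0222]
eef_rot: [0.925, 0.379, 0.0, 0.001]
contact_force: [-2.5, 2.6, 14.5]
grip_width: 0.335
grasp_force: 39.4
```

The rod has touched the floor at the predicted height. I ease off and open gently.

{"name": "send_rows", "arguments": {"steps": [[0, 0, -0.0015, 0, 1], [0, 0, 0, 0, 1], [0, 0, 0, 0, 0.62], [0, 0, 0, 0, 0.58], [0, 0, 0, 0, 0.54], [0, 0, 0, 0, 0.5], [0, 0, 0, 0, 0.4], [0, 0, 0, 0, 0.4]]}}

```text
t: 18.6
ee_pos: [0.436, -0.2186, 0.0218]
eef_rot: [0.925, 0.379, -0.0, -0.0]
contact_force: [-0.4, -0.5, -0.3]
grip_width: 0.6
grasp_force: 0.0
```

{"name": "send_rows", "arguments": {"steps": [[0, 0, -0.01, 0, 0.4], [0, 0, -0.02, 0, 0.4], [0, 0, -0.04, 0, 0.3], [0, 0, -0.06, 0, 0.2], [-0.02, -0.02, -0.06, 0, 0.2], [-0.05, -0.03, -0.04, 0, 0.2], [-0.05, -0.03, 0, 0, 0.2], [-0.05, -0.03, 0, 0, 0.2], [0, 0, 0, 0, 0.2], [0, 0, 0, 0, 0.2]]}}

```text
t: 19.43
ee_pos: [0.3165, -0.2433, 0.1604]
eef_rot: [0.926, 0.377, 0.0, 0.001]
contact_force: [1.0, -0.3, 0.2]
grip_width: 0.801
grasp_force: 0.0
```

```bash
python3 - <<'E'
from h import *
rel(2)
for cn in ['wrist','top']:
    c=cam(cn);hsv=cv2.cvtColor(c['color'],cv2.COLOR_RGB2HSV);H,S,V=[hsv[...,i] for i in range(3)]
    m=((H<8)|(H>172))&(S>150)&(V>50); P=pts(c)[m]; P=P[(np.linalg.norm(P[:,:2]-[.436,-.219],axis=1)<.06)&(P[:,2]<.07)]
    print(cn,len(P))
    if len(P)<20: continue
    q=P-Hd[2]; q=np.stack([q@EX,q@EY],1); print('rod',cv2.minAreaRect((q*1000).astype(np.float32)),'z',np.percentile(P[:,2],95))
    if cn=='wrist': 
        for u in range(0): pass
        y=((H>20)&(H<32)&(S>190)&(V>70)); Q=pts(c)[y]-Hd[2]; print('end',np.round(np.median(np.stack([Q@EX,Q@EY],1),0),4))
E
```

```text
rel press xyz [-0.1764 -0.0989  0.1604] ytool deg -45.7 F [0.92 0.52 0.24] M [ 0.01 -0.01 -0.  ] t 19.4333 q6 1.5012107553260494 gw 0.8014663238563665
wrist 2576
rod ((-107.36241149902344, 5.317787170410156), (35.65974426269531, 80.38794708251953), 0.05343000218272209) z 0.04360966525038889
end [nan nan]
top 96
rod ((-109.92857360839844, 2.2827987670898438), (70.45069122314453, 24.39105224609375), 88.8524169921875) z 0.04709422742674116
  return _methods._mean(a, axis=axis, dtype=dtype,
  ret = um.true_divide(
```

The rod lies within about 3 mm of the tray centre, in line with the row. Its top is at z 0.044, the expected height, and the arm is clear.

```bash
python3 -c "
from rig import order
print(order.hand_in())"
```

```text
the job is handed in; nothing more can be done
None
```

The right-hand handle was the loose one and is turned about 45°; the middle and left held firm. The red rod lies along the row in its tray, within about 3 mm of centre, and the job is handed in at about 19 s, though hand-in returned no verdict.

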